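Clean the inspection mirror, then aim it so the camera sees the sighting ball

ROBOT

A 6-joint arm with a two-finger parallel gripper is mounted at the origin on a cart in front of the work surface, level with it; the furniture and walls round the work are solid. World frame = base frame: x ahead of the robot, y to its left, z up, the work surface at z = 0. Lengths are in m, angles in rad, forces in N, time in s.
With the tool pointing down it reaches from about 0.425 to 0.95 m from the base axis. Payload 3.5 kg.
Tool frame: the origin (TCP) lies at the very end of the fingers, on their centre line; the grasp point (between the pads) lies 19 mm behind it (ctrl.grip_point_offset is the distance from the TCP to the grasp point, in m); z points along the fingers, y is the line along which they close (so a half turn about z gives the same grasp; the last joint's range is limited). The gripper opens to 85 mm and grips with 20 to 120 N. Pads are 22 mm wide; open, the fingers measure 114 mm over their backs; the gripper's body (76 mm by 85 mm) begins 54 mm behind the grasp point. The pads swing forward as they close: fully open they stand 13 mm farther back than shut.
Start: joints at [1.011, 0.286, 1.577, -0, 1.279, -0.15], TCP at [0.269, 0.619, 0.231] pointing down, gripper open.
Joint ranges: [-2.77, 2.77], [-0.9, 2.22], [0.21, 2.48], [-1.53, 4.67], [0.24, 2.81], [-2.84, 2.84]. Speed limits (rad/s): [2.79, 2.79, 3.14, 3.14, 3.14, 3.14].

INTERFACE

Orientations are given as a unit quaternion [x, y, z, w].
In Python, from plant import ctrl gives the robot as it stands. The module is installed in compiled form; this text tells all that it offers.
- The arm moves only by the shell command python3 -m pendant 'ROWS' [OPENING] [FORCE]. ROWS is JSON, a list of rows, each an object of numbers: "dx", "dy", "dz": the shift along the tool's x, y, z in cm; "twist": the turn about the tool's z in degrees. A call has 1 to 10 rows; each row is the pose to reach, as a shift and turn from the pose commanded when the call began, along the tool's axes at that moment; what a row does not reach only later rows make up. A row lasts 1/8 s, in which the tool goes at most 62.5 mm and 10.7 degrees, less where a joint would pass 70% of its speed; a pose out of reach is approached as far as the arm can. A call with a gripper value outside its range is refused whole. OPENING is the opening in per cent of the stroke, from 0 (shut) to 100 (fully open), set as the call begins (- or left out, the last holds). The fingers move at their own pace and stop on an object; FORCE is the grip in N (left out, the last holds). Time passes only in rows, so rows that repeat a pose let the fingers close. It gives the time, the measured TCP pose, the force, the opening and the grip force at its end, in the units of the state.
- ctrl.get_state(): the state, without advancing time (a new reading comes with each control period).
- ctrl.read_camera(name): name is "scene" or "side" or "wrist"; returns a dict with "img" (400x640x3 uint8, red, green, blue), "depth" (400x640 float32, m along the optical axis (not along the pixel's ray), 0 where there is no reading), "camera_matrix" (3x3 intrinsics, pixels), "xyz" and "rotation" of the camera in the world; the wrist camera has in their place "tool_from_camera" (4x4, takes a point from camera to tool coordinates, whose origin is the TCP and whose axes are the flange's). Camera axes: x right, y up, looking along -z (the intrinsics and any distortion apply to the point x, -y, -z); pixel columns grow to the right and rows downward; lengths in m; the calibration is good to about 2 mm. A picture is of the moment at which its call begins: read the wrist's pose just before it.
- ctrl.sign_off(): hands the job in; it is judged then, once.
The state is a dict: "time": time; "qpos": joint angles; "dq": joint speeds; "joint_efforts": joint torques, N m; "eef_pos": TCP position; "tcp_rot": TCP orientation; "contact_force": force on the tool from outside, world axes, zero at the start; "wrist_torque": the same for the moment, N m; "opening": opening from 0.0 (shut) to 1.0 (fully open); "finger_force": force on a finger pad.
Only numpy, scipy, OpenCV 4.12 (cv2) and the standard library are available. Lean on these libraries where they do the work, as an engineer would, in place of code of your own. Each camera call takes 0.05 s, during which the arm holds its last target. There are 200 camera calls.

TASK

Give the inspection mirror a shot of cleaner: press the sprung cap of the clamped canister fully down and let it come back up. Then turn the mirror, using the grip paddle on top of it, until the small camera on the stand sees the steel ball of the sighting post centred in the mirror, and finish with the fingers still holding the mirror at that angle, because a spring swings it back if it is let go. Leave the jar, the timer and the label roll where they stand.

Things in the scene. Friction and masses are not known exactly. Their poses are not given: they have to be found in the camera images.
- pivot (a point): Point on the mirror's vertical hinge axis at the middle of its reflecting face, 90 mm above the bench, on the fixed stand (steel foot, 84 mm across, with an arm that carries the camera). Does not turn with the mirror; its axes are the stand's.
- mirror (a joint): Angle (rad) of the upright mirror, 76 mm wide, 72 mm high (54 to 126 mm above the bench), frame 10 mm thick, its bright face on the hinge axis. At 0, its rest, the face looks straight at the camera lens; growing values turn it counterclockwise seen from above, up to 1.4. A soft spring (0.08 N m per rad) turns it back to 0.
- paddle (a point): Grey upright grip paddle on top of the mirror, turning with it: 10 mm thick along its x (x is the normal of the reflecting face), 40 mm wide along its y, 42 mm high, this point at its centre on the hinge axis, 150 mm above the bench (paddle from 129 to 171 mm). Pinch it from above across its thickness.
- lens (a point): Front of the lens of the small black inspection camera fixed on the stand, 90 mm above the bench and about 143 mm from the pivot; the camera looks level at the pivot. The camera's housing reaches 108 mm above the bench.
- ball (a point): Centre of the steel ball, 30 mm across, on a fixed sighting post, 90 mm above the bench, level with lens and mirror, 0.10 to 0.27 m from the pivot. The camera sees it when the mirror face's normal halves the angle between the directions pivot to lens and pivot to ball: seen from above, turn counterclockwise by half the angle from lens round to ball (0.45 to 0.9 rad).
- sight (a point): Imaginary frame at the pivot: its x axis is the camera's line of sight after reflection in the mirror as it stands now (it turns twice as far as the mirror), z up. The ball is centred in the view when it lies on this x axis.
- cap (a joint): How far the canister's cap is pressed down, m: 0 up, 0.006 fully down. It springs back; it takes about 1.2 N to start and 5 N to press fully.
- cap_top (a point): Centre of the flat top of the white sprung cap, 32 mm across, on the slim metal canister (52 mm across, clamped in a fixed bench holder); 152 mm above the bench when up. A short spout points from it toward the mirror.
- bystander_jar: Specimen jar, 47 mm across, 60 mm high, loose, origin under its centre. Leave alone.
- bystander_timer: White round bench timer, 65 mm across, 46 mm high, loose, origin under its centre. Leave alone.
- bystander_roll: Roll of labels lying flat, 58 mm across, 25 mm high, loose, origin under its centre. Leave alone.

How it is judged:
By the outcome, as a careful person would: the job done as asked, in the order asked, and still so for the second after the job is handed in, while the arm keeps its last pose, push and grip.
It also fails if it takes over 38 s, if anything falls off the work surface, if the arm or the gripper's body presses on something with over 40 N, if the wrist force passes 120 N, or if a joint passes its speed limit or range.

## Working session

There is one attempt and no reset: what is moved stays moved. The work goes in short steps, Python scripts to look and compute and a shell command to move; the robot and the scene stay as the last step left them, time stands still between calls to the robot, and variables do not carry over. Pictures are saved under pics/ and viewed, at most 10 in all, crops included, and the job is handed in when it is done.

```bash
mkdir -p pics; cat > h.py <<'E'
import numpy as np, cv2
from plant import ctrl
def snap(n):
    s=ctrl.get_state(); c=ctrl.read_camera(n)
    if n=='wrist':
        from scipy.spatial.transform import Rotation as R
        T=np.eye(4);T[:3,:3]=R.from_quat(s['tcp_rot']).as_matrix();T[:3,3]=s['eef_pos']
        T=T@np.array(c['tool_from_camera']);c['xyz']=T[:3,3];c['rotation']=T[:3,:3]
    np.savez(f'{n}.npz',**{k:np.array(v) for k,v in c.items()})
    return c
def load(n): return dict(np.load(f'{n}.npz'))
def ray(c,u,v):
    K=c['camera_matrix'];d=np.array([(u-K[0,2])/K[0,0],-(v-K[1,2])/K[1,1],-1.])
    return np.array(c['xyz']),np.array(c['rotation'])@d
def onz(c,u,v,z):
    o,d=ray(c,u,v);return o+d*(z-o[2])/d[2]
def dep(c,u,v):
    o,d=ray(c,u,v);return o+d*c['depth'][int(v),int(u)]
E
python3 - <<'E'
from h import *
for n in('scene','side','wrist'):
    c=snap(n);cv2.imwrite(f'pics/{n}1.png',c['img'][:,:,::-1]);print(n,np.round(c['xyz'],3),np.round(c['rotation'],2).tolist(),list(c))
print(ctrl.get_state())
E
```

```text
scene [ 0.144 -0.509  0.653] [0.4, -0.15, -0.31, 0.85] ['img', 'depth', 'camera_matrix', 'xyz', 'rotation']
side [0.718 0.379 0.853] [0.04, 0.25, 0.95, 0.16] ['img', 'depth', 'camera_matrix', 'xyz', 'rotation']
wrist [0.205 0.646 0.373] [[0.4, -0.88, -0.25], [0.92, 0.38, 0.11], [-0.0, -0.27, 0.96]] ['img', 'depth', 'camera_matrix', 'tool_from_camera', 'xyz', 'rotation']
{'time': 0.15, 'qpos': array([ 1.01100403e+00,  2.86969509e-01,  1.57783325e+00,  1.30150269e-05,
        1.27859500e+00, -1.49994858e-01]), 'dq': array([-9.42668288e-05, -2.47128591e-03, -2.63782822e-03, -1.38070618e-03,
        6.76925489e-04, -6.76126268e-04]), 'joint_efforts': array([ 2.10493163e-03, -4.06600678e+01, -2.93140519e+01, -1.18451148e-04,
        3.96674965e-03, -9.26554492e-06]), 'eef_pos': array([0.26863128, 0.61869237, 0.23026408]), 'tcp_rot': array([ 2.03469757e-01,  9.79080816e-01, -8.44145508e-04, -3.19470905e-04]), 'contact_force': array([-0.2991446 ,  0.92014148, -0.12031645]), 'wrist_torque': array([-0.01881104, -0.00374597, -0.00842312]), 'finger_force': 0.0, 'opening': 0.9991069422474631}
```

View pics/scene1.png

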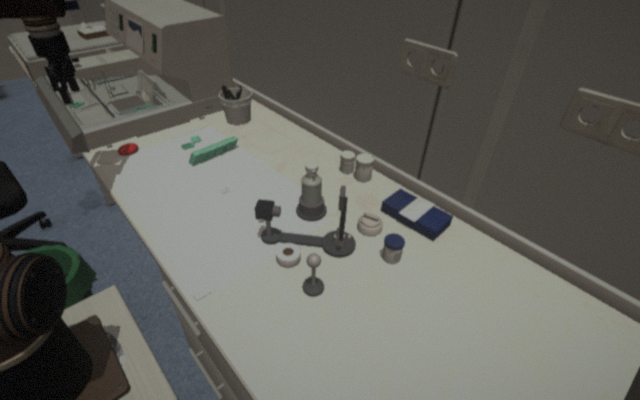

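View pics/side1.png

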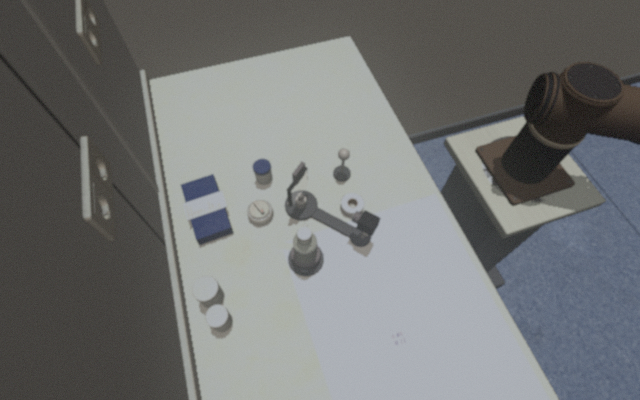

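View pics/wrist1.png

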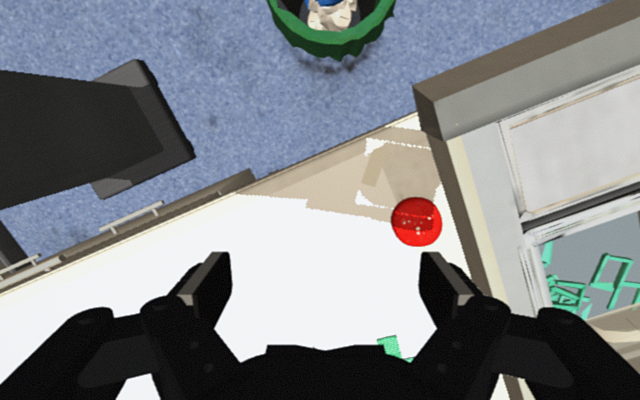

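Scene: canister cap near (312,170), mirror edge-on at (342,210), stand camera at (266,210), ball at (314,260). Side: cap near (304,231), mirror/paddle (298,180), stand camera (368,222), ball (344,154). Next I'll zoom in on both views.

```bash
python3 - <<'E'
from h import *
a=load('scene');b=load('side')
f=lambda c,x,y:cv2.convertScaleAbs(cv2.resize(c['img'][y:y+140,x:x+150,::-1],None,fx=4,fy=4,interpolation=cv2.INTER_CUBIC)[:560],alpha=1.8)
cv2.imwrite('pics/zs.png',f(a,240,160));cv2.imwrite('pics/zd.png',f(b,250,140))
print('cap',onz(a,312,170,.15),onz(b,304,231,.15));print('ball',onz(a,314,260,.09),onz(b,344,154,.09),dep(a,314,260),dep(b,344,154))
print('cam',onz(a,266,210,.1),onz(b,370,221,.108));print('foot',onz(a,339,243,.01),onz(b,301,205,.01))
E
```

```text
Traceback (most recent call last):
  File "h.py", line 16, in onz
    o,d=ray(c,u,v);return o+d*(z-o[2])/d[2]
        ~~~^^^^^^^
  File "h.py", line 14, in ray
    return np.array(c['xyz']),np.array(c['rotation'])@d
                              ~~~~~~~~~~~~~~~~~~~~~~~^~
ValueError: matmul: Input operand 1 has a mismatch in its core dimension 0, with gufunc signature (n?,k),(k,m?)->(n?,m?) (size 3 is different from 4)
```

View pics/zs.png

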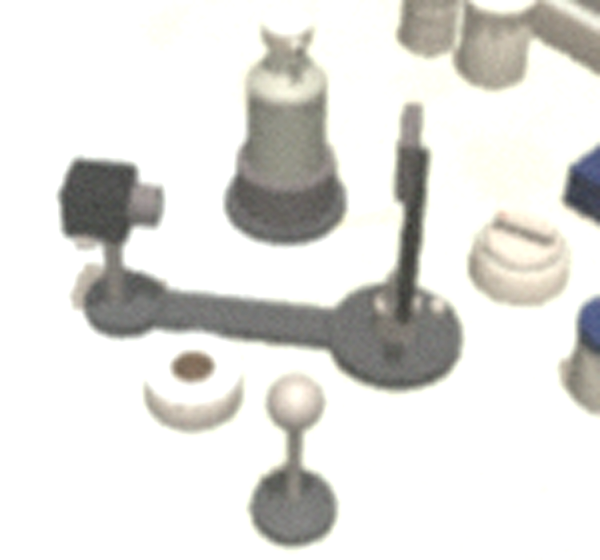

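View pics/zd.png

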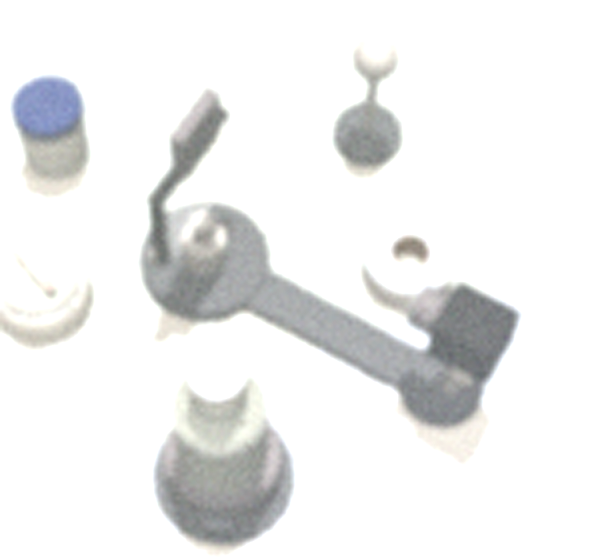

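The zooms show the cap at side (304,232) and scene (311.5,166). The ball is at (344,155)/(314,261), the paddle top at (303,165)/(343,186) and the stand foot at (301,205)/(339,244). The fixed cameras give rotation as a quaternion, so I'll correct for that.

```bash
cat >> h.py <<'E'
from scipy.spatial.transform import Rotation as R
def ray(c,u,v):
    K=c['camera_matrix'];d=np.array([(u-K[0,2])/K[0,0],-(v-K[1,2])/K[1,1],-1.])
    r=np.array(c['rotation']);r=R.from_quat(r).as_matrix() if r.shape==(4,) else r
    return np.array(c['xyz']),r@d
def tri(a,pa,b,pb):
    o,d=ray(a,*pa);p,e=ray(b,*pb);t=np.linalg.lstsq(np.c_[d,-e],p-o,rcond=None)[0]
    x,y=o+d*t[0],p+e*t[1];return np.round((x+y)/2,4),round(np.linalg.norm(x-y),4)
E
python3 - <<'E'
from h import *
np.set_printoptions(suppress=True,precision=4)
a=load('scene');b=load('side')
for n,pa,pb,z in [('cap',(311.5,167),(304,231.5),.152),('ball',(314,260.8),(344,155),.09),('foot',(339.2,243.7),(301.2,205.5),.01),('padtop',(342.8,186.5),(303,165),.171),('lens',(280,211),(355,215),.09),('cambase',(271,236),(360,237.5),.01),('ballfoot',(313.3,287),(342,174),.005),('jar',(394,241),(262,166),.06),('timer',(370,219),(260,208),.046),('roll',(288,253),(352,203),.025)]:
    print(n,*tri(a,pa,b,pb),onz(a,*pa,z),onz(b,*pb,z))
print(R.from_quat(ctrl.get_state()['tcp_rot']).as_matrix(),np.array(ctrl.read_camera('wrist')['tool_from_camera']))
E
```

```text
cap [0.6373 0.0619 0.148 ] 0.0008 [0.633  0.0575 0.152 ] [0.638  0.0635 0.152 ]
ball [ 0.4748 -0.1335  0.088 ] 0.0029 [ 0.4749 -0.1356  0.09  ] [ 0.4743 -0.1313  0.09  ]
foot [ 0.6075 -0.0759  0.0042] 0.0038 [ 0.6051 -0.0806  0.01  ] [ 0.6068 -0.0715  0.01  ]
padtop [ 0.6002 -0.076   0.1829] 0.0104 [ 0.6172 -0.0669  0.171 ] [ 0.5942 -0.0801  0.171 ]
lens [0.5119 0.0329 0.0924] 0.0044 [0.5153 0.034  0.09  ] [0.5094 0.0331 0.09  ]
cambase [0.497  0.0549 0.0033] 0.0007 [0.4936 0.0489 0.01  ] [0.4984 0.0576 0.01  ]
ballfoot [ 0.4745 -0.1333  0.0027] 0.0023 [ 0.4743 -0.1352  0.005 ] [ 0.4742 -0.1313  0.005 ]
jar [ 0.6731 -0.187   0.057 ] 0.0002 [ 0.6705 -0.1887  0.06  ] [ 0.6732 -0.1847  0.06  ]
timer [ 0.7078 -0.0843  0.034 ] 0.0008 [ 0.6973 -0.0927  0.046 ] [ 0.7077 -0.0772  0.046 ]
roll [ 0.4852 -0.0321  0.0208] 0.0003 [ 0.4828 -0.0352  0.025 ] [ 0.4865 -0.0302  0.025 ]
[[-0.9172  0.3984 -0.001 ]
 [ 0.3984  0.9172 -0.0015]
 [ 0.0003 -0.0018 -1.    ]] [[ 0.0003  0.9618  0.2736  0.0693]
 [ 1.     -0.0003  0.     -0.0006]
 [ 0.0001  0.2736 -0.9618 -0.1427]
 [ 0.      0.      0.      1.    ]]
```

```bash
python3 -m pendant '[{"dx":-5,"dy":-3.3,"dz":-1,"twist":10},{"dx":-10,"dy":-6.5,"dz":-2,"twist":20},{"dx":-15,"dy":-9.8,"dz":-3,"twist":30},{"dx":-20,"dy":-13,"dz":-4,"twist":40},{"dx":-25,"dy":-16.3,"dz":-5,"twist":50},{"dx":-30,"dy":-19.5,"dz":-5,"twist":60},{"dx":-35,"dy":-22.8,"dz":-5,"twist":70},{"dx":-40,"dy":-26,"dz":-5,"twist":80},{"dx":-45,"dy":-29.3,"dz":-5,"twist":90},{"dx":-50,"dy":-32.5,"dz":-5,"twist":100}]'
```

```text
time: 1.45
eef_pos: [0.5987, 0.12, 0.2812]
tcp_rot: [0.882, 0.471, 0.0, -0.0]
contact_force: [-0.1, 0.4, 0.5]
opening: 0.998
finger_force: 0.0
```

```bash
python3 -m pendant '[{"dx":-5,"dy":3.3,"dz":-1,"twist":7.7},{"dx":-10,"dy":6.7,"dz":-2,"twist":15.4},{"dx":-10,"dy":6.7,"dz":-2,"twist":15.4},{"dx":-10,"dy":6.7,"dz":-2,"twist":15.4}]'
python3 - <<'E'
from h import *
c=snap('wrist');cv2.imwrite('pics/w2.png',c['img'][:,:,::-1]);print(c['camera_matrix'],c['xyz'])
E
```

```text
time: 1.95
eef_pos: [0.5985, 0.0016, 0.301]
tcp_rot: [0.936, 0.351, -0.0, -0.0]
contact_force: [-0.1, -0.6, -0.3]
opening: 0.998
finger_force: 0.0
[[315.23127591   0.         324.91689277]
 [  0.         315.23127591 200.53891666]
 [  0.           0.           1.        ]] [0.65102787 0.04658501 0.44364673]
```

View pics/w2.png

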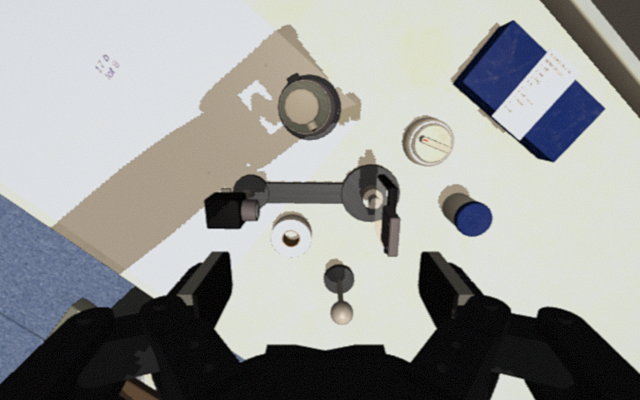

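The wrist view shows the cap at about (302,108), the ball at (342,313), the lens front at (258,210), the foot centre at (370,193) and the paddle top at about (392,237).

```bash
python3 - <<'E'
from h import *
np.set_printoptions(suppress=True,precision=4)
c=load('wrist');d=c['depth'];H,W=d.shape
v,u=np.mgrid[:H,:W];K=c['camera_matrix']
P=np.stack([(u-K[0,2])/K[0,0]*d,-(v-K[1,2])/K[1,1]*d,-d],-1)@np.array(c['rotation']).T+c['xyz']
np.save('P.npy',P)
g=lambda u0,u1,v0,v1,z0,z1:(lambda q:q[(q[:,2]>z0)&(q[:,2]<z1)])(P[v0:v1,u0:u1].reshape(-1,3))
for n,a in dict(cap=(270,345,70,145,.145,.16),pad=(375,410,205,262,.163,.18),ball=(325,360,295,330,.07,.115),house=(195,245,185,235,.1,.115),lens=(238,262,190,225,.09,.11),foot=(335,405,160,225,.003,.02)).items():
    q=g(*a)
    if len(q): print(n,len(q),q.mean(0),q.min(0),q.max(0),(q.min(0)+q.max(0))/2)
    if n in('pad','house') and len(q)>9:
        m=cv2.minAreaRect((q[:,:2]*1000).astype(np.float32));print(m)
print(onz(c,342,313,.09),onz(c,302,108,.152),onz(c,392,237,.171),onz(c,258,210,.09))
E
```

```text
cap 1072 [0.6391 0.0643 0.1516] [0.6238 0.0441 0.1451] [0.6546 0.0809 0.1541] [0.6392 0.0625 0.1496]
pad 495 [ 0.6078 -0.0741  0.1701] [ 0.5901 -0.0923  0.1632] [ 0.6245 -0.0601  0.1731] [ 0.6073 -0.0762  0.1682]
((606.7427978515625, -75.43339538574219), (40.24781036376953, 11.25839614868164), 41.259788513183594)
ball 441 [ 0.479  -0.13    0.0985] [ 0.462  -0.1472  0.0824] [ 0.4902 -0.1188  0.1061] [ 0.4761 -0.133   0.0942]
house 1179 [0.4926 0.0601 0.1073] [0.465  0.0356 0.1   ] [0.5151 0.0862 0.1104] [0.49   0.0609 0.1052]
((491.8973083496094, 59.48846435546875), (35.276710510253906, 44.406288146972656), 40.99540328979492)
lens 463 [0.5095 0.0421 0.1001] [0.4916 0.0262 0.0901] [0.5225 0.0609 0.1086] [0.5071 0.0436 0.0993]
foot 1741 [ 0.6021 -0.0619  0.0118] [ 0.5645 -0.1157  0.0031] [ 0.6484 -0.0283  0.0198] [ 0.6065 -0.072   0.0115]
[ 0.4749 -0.1361  0.09  ] [0.639  0.0636 0.152 ] [ 0.6067 -0.0745  0.171 ] [0.5141 0.0322 0.09  ]
```

```bash
python3 -m pendant '[{"dx":3.6,"dy":-1,"dz":3},{"dx":7.1,"dy":-2,"dz":7},{"dx":7.1,"dy":-2,"dz":10},{"dx":7.1,"dy":-2,"dz":13},{"dx":7.1,"dy":-2,"dz":13.8},{"dx":7.1,"dy":-2,"dz":13.8}]' 0 40
```

```text
$[0]: bad value
```

```bash
python3 -m pendant '[{"dx":3.6,"dy":-1,"dz":3,"twist":0},{"dx":7.1,"dy":-2,"dz":7,"twist":0},{"dx":7.1,"dy":-2,"dz":10,"twist":0},{"dx":7.1,"dy":-2,"dz":13,"twist":0},{"dx":7.1,"dy":-2,"dz":13.8,"twist":0},{"dx":7.1,"dy":-2,"dz":13.8,"twist":0}]' 0 40
```

```text
time: 2.75
eef_pos: [0.6388, 0.0643, 0.1631]
tcp_rot: [0.936, 0.352, -0.0, -0.0]
contact_force: [1.0, 0.5, 0.5]
opening: 0.001
finger_force: 0.0
```

```bash
python3 -m pendant '[{"dx":0,"dy":0,"dz":0.9,"twist":0},{"dx":0,"dy":0,"dz":1.3,"twist":0},{"dx":0,"dy":0,"dz":1.5,"twist":0},{"dx":0,"dy":0,"dz":1.5,"twist":0}]'
```

```text
time: 3.25
eef_pos: [0.6395, 0.0632, 0.1492]
tcp_rot: [0.936, 0.351, 0.001, 0.0]
contact_force: [-0.9, 0.8, 3.2]
opening: 0.001
finger_force: 1.4
```

```bash
python3 -m pendant '[{"dx":0,"dy":0,"dz":0.2,"twist":0},{"dx":0,"dy":0,"dz":0.4,"twist":0},{"dx":0,"dy":0,"dz":0.5,"twist":0},{"dx":0,"dy":0,"dz":0.5,"twist":0}]'
```

```text
time: 3.75
eef_pos: [0.6396, 0.0632, 0.146]
tcp_rot: [0.936, 0.351, 0.001, 0.0]
contact_force: [-3.5, 1.2, 10.4]
opening: 0.0
finger_force: 5.3
```

```bash
python3 -m pendant '[{"dx":0,"dy":0,"dz":0.1,"twist":0},{"dx":0,"dy":0,"dz":0.1,"twist":0},{"dx":0,"dy":0,"dz":-1,"twist":0},{"dx":0,"dy":0,"dz":-4,"twist":0},{"dx":0,"dy":0,"dz":-9,"twist":0},{"dx":-4,"dy":2.7,"dz":-11,"twist":0},{"dx":-8,"dy":5.5,"dz":-11,"twist":0},{"dx":-11.6,"dy":8.2,"dz":-11,"twist":0},{"dx":-11.6,"dy":8.2,"dz":-11,"twist":0},{"dx":-11.6,"dy":8.2,"dz":-11,"twist":0}]' 60
python3 - <<'E'
from h import *
np.set_printoptions(suppress=True,precision=4)
c=snap('wrist');cv2.imwrite('pics/w3.png',c['img'][:,:,::-1])
d=c['depth'];H,W=d.shape
v,u=np.mgrid[:H,:W];K=c['camera_matrix']
P=np.stack([(u-K[0,2])/K[0,0]*d,-(v-K[1,2])/K[1,1]*d,-d],-1)@np.array(c['rotation']).T+c['xyz']
def box(x,y,r,z0,z1):
    m=(abs(P[...,0]-x)<r)&(abs(P[...,1]-y)<r)&(P[...,2]>z0)&(P[...,2]<z1);q=P[m]
    print(len(q));
    if len(q)>9: print(q.mean(0),cv2.minAreaRect((q[:,:2]*1000).astype(np.float32)),'px',u[m].mean(),v[m].mean())
box(.6065,-.075,.03,.165,.178);box(.475,-.134,.025,.07,.115);box(.639,.0635,.03,.147,.16)
E
```

```text
time: 5.0
eef_pos: [0.6052, -0.0744, 0.2527]
tcp_rot: [0.936, 0.351, -0.0, -0.001]
contact_force: [0.1, -0.4, 0.5]
opening: 0.602
finger_force: 0.0
689
[ 0.608  -0.0753  0.1707] ((607.5599365234375, -75.8402099609375), (39.32478713989258, 10.77727222442627), 41.15221405029297) px 327.8969521044993 204.7619738751814
600
[ 0.4799 -0.1314  0.0986] ((477.3258972167969, -133.16358947753906), (26.476552963256836, 28.897737503051758), 12.6632661819458) px 288.2183333333333 303.97333333333336
1807
[0.6396 0.0637 0.1517] ((638.4014892578125, 64.23484802246094), (33.723297119140625, 31.00648307800293), 30.534347534179688) px 208.55783065855007 39.85334809075816
```

View pics/w3.png

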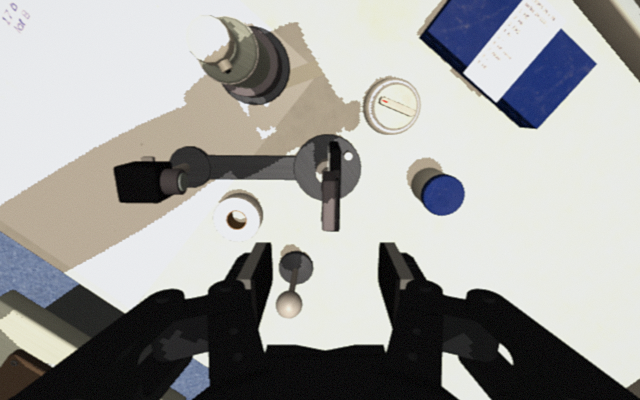

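Cap is back up (z 0.1517), and the paddle sits between the open fingers. I'll descend and grip.

```bash
python3 -m pendant '[{"dx":0.1,"dy":0.2,"dz":4,"twist":0},{"dx":0.1,"dy":0.2,"dz":7,"twist":0},{"dx":0.1,"dy":0.2,"dz":9.5,"twist":0},{"dx":0.1,"dy":0.2,"dz":11.5,"twist":0},{"dx":0.1,"dy":0.2,"dz":11.5,"twist":0}]' 50 && python3 -m pendant '[{"dx":0,"dy":0,"dz":0,"twist":0},{"dx":0,"dy":0,"dz":0,"twist":0},{"dx":0,"dy":0,"dz":0,"twist":0},{"dx":0,"dy":0,"dz":0,"twist":0},{"dx":0,"dy":0,"dz":0,"twist":0},{"dx":0,"dy":0,"dz":0,"twist":0}]' 0 30
python3 - <<'E'
from h import *
c=load('wrist');i=c['img'];p=np.array([.6073,-.0755])
K=c['camera_matrix'];b=onz(c,289,304,.09)[:2];l=onz(c,186,181,.09)[:2]
for q in(b,l,[.4748,-.1335]):print(q,np.degrees(np.arctan2(q[1]-p[1],q[0]-p[0]))%360)
E
```

```text
time: 5.68
eef_pos: [0.6066, -0.0745, 0.1362]
tcp_rot: [0.936, 0.352, -0.002, -0.001]
contact_force: [0.4, 0.4, 0.1]
opening: 0.501
finger_force: 0.0
time: 6.42
eef_pos: [0.6081, -0.0752, 0.14]
tcp_rot: [0.936, 0.351, 0.001, -0.0]
contact_force: [-2.8, 3.5, 5.7]
opening: 0.111
finger_force: 31.7
[ 0.47519923 -0.13501623] 204.25330615541372
[0.5162095 0.0304878] 130.67718955353402
[0.4748, -0.1335] 203.6407189378549
```

```bash
python3 -m pendant '[{"dx":0,"dy":-0.05,"dz":0,"twist":-4},{"dx":0,"dy":-0.1,"dz":0,"twist":-10},{"dx":0,"dy":-0.1,"dz":0,"twist":-17},{"dx":0,"dy":-0.1,"dz":0,"twist":-24},{"dx":0,"dy":-0.1,"dz":0,"twist":-30},{"dx":0,"dy":-0.1,"dz":0,"twist":-34},{"dx":0,"dy":-0.1,"dz":0,"twist":-36.5},{"dx":0,"dy":-0.1,"dz":0,"twist":-36.5},{"dx":0,"dy":-0.1,"dz":0,"twist":-36.5},{"dx":0,"dy":-0.1,"dz":0,"twist":-36.5}]'
python3 - <<'E'
from h import *
c=snap('wrist');cv2.imwrite('pics/w4.png',c['img'][:,:,::-1])
s=ctrl.get_state();M=R.from_quat(s['tcp_rot']).as_matrix();print('yaw x',np.degrees(np.arctan2(M[1,0],M[0,0])),s['wrist_torque'],s['contact_force'])
d=c['depth'];H,W=d.shape;v,u=np.mgrid[:H,:W];K=c['camera_matrix']
P=np.stack([(u-K[0,2])/K[0,0]*d,-(v-K[1,2])/K[1,1]*d,-d],-1)@np.array(c['rotation']).T+c['xyz']
for z0,z1 in((.165,.178),(.122,.131)):
    m=(abs(P[...,0]-.6073)<.04)&(abs(P[...,1]+.0755)<.04)&(P[...,2]>z0)&(P[...,2]<z1)
    print(m.sum(),cv2.minAreaRect((P[m][:,:2]*1000).astype(np.float32)) if m.sum()>9 else '')
E
```

```text
time: 7.68
eef_pos: [0.6076, -0.0749, 0.14]
tcp_rot: [0.779, 0.627, 0.001, 0.0]
contact_force: [-2.1, 3.1, 5.8]
opening: 0.109
finger_force: 31.6
yaw x 77.59727405762688 [ 0.43896443  0.4439398  -0.06416943] [-3.15281065  1.91685219  5.9917662 ]
3425 ((605.9988403320312, -74.69132995605469), (35.736907958984375, 34.51072311401367), 38.286895751953125)
1009 ((615.0580444335938, -56.065731048583984), (33.568817138671875, 15.308084487915039), 75.8048095703125)
```

View pics/w4.png

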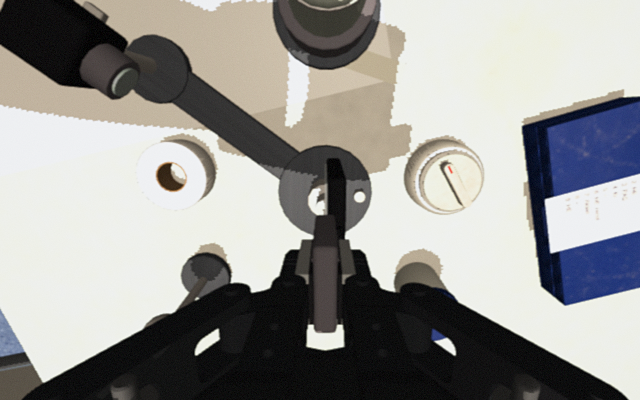

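The wrist view shows the paddle pinched flush between the pads, with its centreline vertical at column 326. The mirror normal is about 167.6°, so the sight line is at about 204.2°. The ball bears about 204.1°, so it is on the line.

```bash
python3 -c "
from plant import ctrl
print(ctrl.sign_off())"
```

```text
the job is handed in; nothing more can be done
None
```

I pressed the cap fully down and it came back up. I then turned the mirror about 36.5°, so the ball should sit centred in the camera's view to within about half a degree by my measurements. The fingers still hold the paddle there, the jar, timer and label roll were left alone, and the job is handed in.

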